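# Pump up the emergency torch and hang it on the rail

### The arm

A 6-joint arm with a two-finger parallel gripper is mounted at the origin on the work surface. World frame = base frame: x ahead of the robot, y to its left, z up, the work surface at z = 0. Lengths are in m, angles in degrees, forces in N, time in s.
With the tool pointing down it reaches from about 0.4 to 0.825 m from the base axis. Payload 7 kg.
Tool frame: the origin (TCP) lies at the very end of the fingers, on their centre line; the grasp point (between the pads) lies 19 mm behind it (ctrl.pinch_z is the distance from the TCP to the grasp point, in m); z points along the fingers, x is the direction in which the jaws open and shut, and the axes are right-handed (so a half turn about z gives the same grasp; the last joint's range is limited). The gripper opens to 88 mm and grips with 3 to 60 N. Pads are 19 mm wide; open, the fingers measure 130 mm over their backs; the gripper's body (78 mm by 193 mm) begins 47 mm behind the grasp point.
Start: joints at [-48.065, 20.546, 0.682, 0, -70.136, -16.507], TCP at [0.29, -0.61, 0.227] pointing down, gripper open.
Joint ranges: [-176.03, 176.03], [-82.01, 121.73], [-58.28, 71.71], [-173.87, 95.51], [-174.79, -0.11], [-173.66, 173.66]. Speed limits (degrees/s): [136.94, 136.94, 172.46, 180, 180, 180].

### API

Orientations are given as [roll, pitch, yaw] about the fixed x, y, z axes, in that order (R = Rz(yaw) Ry(pitch) Rx(roll)).
In Python, from plant import ctrl gives the robot as it stands.
- The arm moves only by the tool carry_out, never from a script. Its argument "increments" is a list of rows, each a list of 7 numbers: the turn, a rotation vector about the world's x, y, z in degrees, then the shift along the world's x, y, z in mm, then the closure, from 0 (fully open) to 1 (shut). In form: [[ax, ay, az, dx, dy, dz, grip], ...]. A call has 1 to 20 rows; each row is the pose to reach, as a shift and turn from the pose commanded when the call began; what a row does not reach only later rows make up. A row lasts 1/8 s, in which the tool goes at most 62.5 mm and 10.7 degrees, less where a joint would pass 70% of its speed; a pose out of reach is approached as far as the arm can. A call with a gripper value outside its range is refused whole. The fingers move at their own pace and stop on an object; the grip force is fixed at half the most. Time passes only in rows, so rows that repeat a pose let the fingers close. It gives the time, the measured TCP pose, the force and the opening at its end, in the units of the state.
- ctrl.get_obs(): the state, without advancing time (a new reading comes with each control period).
- ctrl.snapshot(name): name is "side" or "top" or "wrist"; returns a dict with "pixels" (480x640x3 uint8, blue, green, red), "intrinsics" (3x3 intrinsics, pixels), "rvec" (rotation vector, rad) and "tvec" (3), from world to camera coordinates, as OpenCV has them; the wrist camera has in their place "hand_eye" (4x4, takes a point from camera to tool coordinates, whose origin is the TCP and whose axes are the tool frame's). Camera axes: x right, y down, z forward; pixel columns grow to the right and rows downward; lengths in m; the calibration is good to about 2 mm. A picture is of the moment at which its call begins: read the wrist's pose just before it. There is no depth.
- ctrl.close_job(): hands the job in, once; it reports no verdict.
Trained networks look in a picture, given as the dict that the camera call returned (one of the last four; its "shot" number tells which), for a name from the list of things; names that differ only in an ending like _2 or _b are one class to them, and where a whole thing is asked for, a point or a joint stands for the part that bears it (a point fixed in the world has none). Each returns a list of dicts, best first, with "confidence" (0 to 1); they miss things now and then, are a little off and sometimes report something else, mostly with a low value. They report only what shows in the picture. A call takes as long as a camera call.
- ctrl.search_frame(picture, label): "centre" ([x, y, z] in m, in world coordinates, good to about 4 mm: the middle of the surface that is visible of it).
- ctrl.outline_of(picture, label): "pixels" (480x640 bool, what is visible of it).
The state is a dict: "clock": time; "joint_pos": joint angles; "qvel": joint speeds; "tau": joint torques, N m; "tool_pos": TCP position; "orientation": TCP orientation; "force": force on the tool from outside, world axes, zero at the start; "moment": the same for the moment, N m; "opening": finger opening in m.
Only numpy, scipy, OpenCV 4.12 (cv2) and the standard library are available. Lean on these libraries where they do the work, as an engineer would, in place of code of your own. Each camera call takes 0.05 s, during which the arm holds its last target. There are 200 camera calls.

### The job

Charge the torch where it lies in its dock by pumping the dock's lever at least three full strokes, each down to the stop and all the way back up. Then lift the torch out and hang it by its hook over the rail between the two posts: it is tail-heavy, so let its tail down slowly to where it balances before you let go, so that it neither drops nor swings, and leave it hanging still. Leave the other things on the cabinet where they are.

Things in the scene. Friction and masses are not known exactly. Their poses are not given: they have to be found in the camera images.
- torch: chrome torch 195 mm long, 0.28 kg give or take a fifth. Origin on the barrel's axis right under the hook; x along the barrel to the lens, z up through the hook. Barrel 28 mm thick from x = -130 (tail) to 25 mm; head 44 mm thick from x = 25 to 65. Flat foot 24 mm wide under the barrel, underside at z = -18, x = -125 to 25. A rigid strap hook stands on the barrel, its top at z = 71
- torch_crook (a point): centre of the hook's half circle (9 mm inner radius), at x = 0, z = 58 mm of the torch; axes as the torch's. Strap 16 mm wide, 4 thick: stem at x = -11, short toe at x = 11 with its tip at z = 54. The mouth opens down and towards the head: a bar comes in over the head (top z = 22) and under the toe, back to the stem; lowered, the torch then hangs with the bar's axis 3 mm above this point
- torch_grip (a point): a good place to grasp the barrel, fingers either side in y: on its axis at torch x = -80 mm. The dock's nearest saddle is 38 mm off along the barrel. Axes as the torch's
- torch_balance (a point): centre of mass of the torch, on the barrel's axis at x = -25 mm, behind the hook: hanging freely by the hook the torch balances with its tail about 0.4 rad (23 deg) down. Axes as the torch's
- dock: fixed grey plastic charging dock; origin at the centre of its underside, z up. Base plate 190 x 170 mm (x, y), 12 mm thick. Torch cradle at y = -50, pump lever at y = 55: its pivot lies along y at x = 50, z = 70 mm on a housing 75 x 56 mm (top of its cheeks z = 87); the arm runs to -x and slopes up to a black paddle at its end
- dock_cradle (a point): where the torch's origin lies in the dock, at dock x = 30, y = -50, z = 52 mm (torch along the dock's x, lens to +x, up to 3 mm off). The torch's foot rests on two black saddles 45 mm wide, 8 mm thick at dock x = -92 and 42, with cheeks to z = 42; it lifts straight out. Axes as the dock's
- lever (a joint): pump lever angle, rad: 0 raised (rest), 0.4 pressed down to its stop. A spring brings it back up when it is let go; at the paddle it takes about 3.5 N to start and 7.5 N at the stop. The paddle moves in an arc of 125 mm radius about the pivot, about 47 mm down
- lever_pad (a point): middle of the top of the lever's black paddle (50 mm along the arm, 36 mm wide, 12 mm thick), it moves with the lever. Raised: dock x = -63, y = 55, z = 124 mm; at the stop: x = -75, z = 76 mm
- rail_mid (a point): middle of the axis of the fixed steel rail bar: 12 mm thick, 200 mm above the cabinet top, 180 mm long along this point's y, between two upright posts at its ends. Its x points away from the robot side at yaw 0
- bowl: glass key bowl, 120 mm wide, 50 mm high; origin under its centre. Leave alone
- key_a: copper-coloured key, 86 mm long, 4 mm thick, lying flat. Leave alone
- key_b: copper-coloured key, as the other. Leave alone
- tag: aluminium luggage tag frame 100 x 60 x 5 mm, lying flat. Leave alone
- polish_tin: steel tin, 70 mm wide, 30 mm high. Leave alone
- tape_roll: brown cardboard disc, 80 mm wide, 25 mm high. Leave alone

How it is judged (in metres and radians):
On the way, in this order (a step that is already met when the one before it is completed fails the run):
1. first stroke: lever pressed past 0.34 rad, torch in its dock (value of joint lever above 0.34 rad and distance of torch from where it was at the start of the episode below 0.025 m).
2. first stroke: lever back under 0.06 rad, torch in its dock (value of joint lever below 0.06 rad and distance of torch from where it was at the start of the episode below 0.025 m).
3. second stroke: lever pressed past 0.34 rad, torch in its dock (all of step 1).
4. second stroke: lever back under 0.06 rad, torch in its dock (all of step 2).
5. third stroke: lever pressed past 0.34 rad, torch in its dock (all of step 3).
6. third stroke: lever back under 0.06 rad, torch in its dock (all of step 4).
At the end, for the whole second after the job is handed in: The torch hangs still (0.03 m/s, 0.3 rad/s) by its hook on the rail, hook centre within 12 mm of the bar's axis across it, 12 mm below to 8 mm above it, within 80 mm of mid rail, rail carrying over 1.2 N, torch z tilted 0.15 to 0.6 rad; lever raised (under 0.06 rad) (x of torch_crook in the frame of rail_mid between -0.012 and 0.012 m and y of torch_crook in the frame of rail_mid between -0.08 and 0.08 m and z of torch_crook in the frame of rail_mid between -0.012 and 0.008 m and contact force between torch and rail above 1.2 N and angle between torch's own z axis and vertical between 0.15 and 0.6 rad and linear speed of torch below 0.03 m/s and angular speed of torch below 0.3 rad/s and value of joint lever below 0.06 rad); the robot touches nothing.
It fails at once if the torch, out of the fingers, swings (over 1.8 rad/s) or falls (over 0.3 m/s) (contact force between the fingers and torch below 0.05 N and (angular speed of torch above 1.8 rad/s or linear speed of torch above 0.3 m/s)).
It fails at once if the bowl, a key, the tag frame, the tin or the tape roll is moved more than 20 mm (distance of any of bowl, key_a, key_b, tag, polish_tin, tape_roll from where it was at the start of the episode above 0.02 m).
It also fails if it takes over 72 s, if anything falls off the work surface, if the arm or the gripper's body presses on something with over 40 N, if the wrist force passes 120 N, or if a joint passes its speed limit or range.

## Working session

There is one attempt and no reset: what is moved stays moved. The work goes in short steps, Python scripts to look and compute and a tool call to move; the robot and the scene stay as the last step left them, time stands still between calls to the robot, and variables do not carry over. Pictures are saved under pics/ and viewed, about 8 in all and at most 12, crops included, and the job is handed in when it is done.

Besides the shell and the picture viewer there is one more tool, called after "Emit:" by a JSON object that holds its "fn" and its "kwargs", one argument or row to a line. carry_out: Moves the arm, as the interface text tells. Its arguments: {"type":"object","properties":{"increments":{"type":"array"}},"required":["increments"]}

```bash
mkdir -p pics; cat > h.py <<'E'
import numpy as np, cv2
from plant import ctrl
def snap(n,save=None):
    p=ctrl.snapshot(n)
    if save: cv2.imwrite('pics/'+save,p['pixels'])
    return p
def uv(p,X):
    return cv2.projectPoints(np.array(X,float).reshape(-1,3),np.array(p['rvec'],float),np.array(p['tvec'],float),np.array(p['intrinsics']),None)[0].reshape(-1,2)
E
python3 - <<'E'
from h import *
o=ctrl.get_obs();print(o['clock'],o['tool_pos'],o['orientation'])
a=snap('top');b=snap('side')
cv2.imwrite('pics/a.png',a['pixels']);cv2.imwrite('pics/b.png',b['pixels'])
for n,p in(('top',a),('side',b)):
    print(n,np.round(-cv2.Rodrigues(np.array(p['rvec'],float))[0].T@np.array(p['tvec'],float).ravel(),3))
    for l in ['torch','torch_crook','torch_grip','dock','dock_cradle','lever','lever_pad','rail_mid','bowl','key_a','tag','polish_tin','tape_roll']:
        try:print(l,[(np.round(d['centre'],3).tolist(),round(float(d['confidence']),2)) for d in ctrl.search_frame(p,l)[:3]])
        except Exception as e: print(l,e)
E
```

```text
0.0 [ 0.28956654 -0.60919119  0.22564141] [-1.79992046e+02 -9.33766892e-02  1.15419141e+02]
top [ 0.4   -0.005  1.204]
torch [([0.635, -0.255, 0.061], 0.9)]
torch_crook [([0.637, -0.254, 0.063], 0.75)]
torch_grip [([0.635, -0.254, 0.064], 0.97)]
dock [([0.618, -0.189, 0.011], 0.8)]
dock_cradle [([0.619, -0.194, 0.013], 0.97), ([0.582, -0.155, 0.115], 0.72)]
lever [([0.579, -0.152, 0.112], 0.71)]
lever_pad [([0.58, -0.156, 0.116], 0.97)]
rail_mid [([0.642, 0.255, 0.01], 0.94)]
bowl [([0.746, 0.004, 0.02], 0.67)]
key_a [([0.405, -0.009, 0.004], 0.68), ([0.48, -0.006, 0.007], 0.54)]
tag [([0.59, 0.009, 0.006], 0.82)]
polish_tin [([0.394, -0.407, 0.03], 0.7)]
tape_roll [([0.378, 0.451, 0.027], 0.89)]
side [0.488 1.007 1.147]
torch [([0.643, -0.249, 0.061], 0.71)]
torch_crook [([0.642, -0.249, 0.062], 0.94)]
torch_grip [([0.644, -0.247, 0.06], 0.66)]
dock [([0.618, -0.156, 0.014], 0.65), ([0.482, -0.006, 0.0], 0.42), ([0.64, 0.306, 0.027], 0.4)]
dock_cradle [([0.615, -0.148, 0.012], 0.81)]
lever [([0.593, -0.149, 0.112], 0.84)]
lever_pad [([0.587, -0.147, 0.108], 0.61)]
rail_mid [([0.638, 0.306, 0.025], 0.97)]
bowl []
key_a [([0.404, -0.012, 0.005], 0.7), ([0.479, -0.007, -0.004], 0.69)]
tag [([0.591, 0.011, 0.005], 0.89)]
polish_tin [([0.393, -0.397, 0.03], 0.87)]
tape_roll [([0.379, 0.452, 0.025], 0.83)]
```

View pics/a.png

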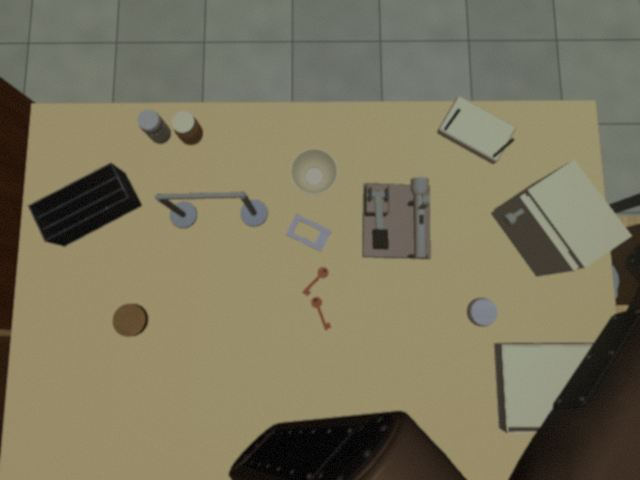

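View pics/b.png

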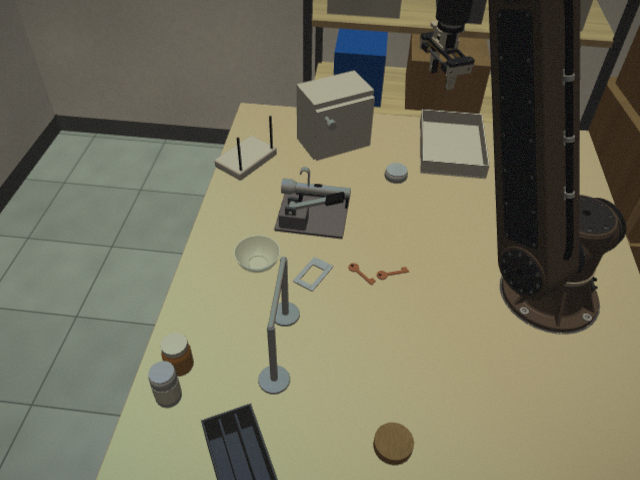

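The top view shows the dock at about (397,220), with the torch on its right (column 421) and the lever paddle at (380,238). The rail runs from (158,197) to (243,195). The side view agrees, and lens and hook are towards +x. Next I'll fit the dock and rail poses.

```bash
cat >> h.py <<'E'
def unproj(p,q,z):
    R=cv2.Rodrigues(np.array(p['rvec'],float))[0];t=np.array(p['tvec'],float).ravel();C=-R.T@t
    d=R.T@np.linalg.inv(np.array(p['intrinsics']))@np.array([q[0],q[1],1.]);return C+d*(z-C[2])/d[2]
def dockT(x,y,yaw,P):
    c,s=np.cos(yaw),np.sin(yaw);P=np.array(P,float).reshape(-1,3)
    return np.c_[x+c*P[:,0]-s*P[:,1],y+s*P[:,0]+c*P[:,1],P[:,2]]
E
python3 - <<'E'
from h import *
a=snap('top');b=snap('side')
for n,p in(('top',a),('side',b)):
    for l in ['torch','rail_mid','lever_pad','dock']:
        r=ctrl.outline_of(p,l)
        if not r: print(n,l,None);continue
        m=np.asarray(r[0]['pixels'],np.uint8);ys,xs=np.nonzero(m)
        print(n,l,r[0]['confidence'],len(xs),xs.min(),xs.max(),ys.min(),ys.max(),cv2.minAreaRect(np.c_[xs,ys].astype(np.float32)))
print('rail ends z.2',[unproj(a,q,.2).round(4) for q in((158,197),(243,195))],[unproj(b,q,.2).round(4) for q in((271,326),(284,260))])
dk=[[x,y,z] for x in(-.095,.095) for y in(-.085,.085) for z in(.012,)]
pts=dockT(.643,-.203,0,dk+[[-.063,.055,.124],[.03,-.05,.123],[.095,-.05,.052],[-.1,-.05,.066]])
rail=[[.70,.165,.2],[.70,.345,.2]]
out=[]
for p,(u,v,w,h) in((a,(340,160,110,120)),(b,(260,150,110,100)),(a,(140,160,140,80)),(b,(240,240,80,160))):
    im=p['pixels'].copy(); k=min(400//w,300//h)
    im=cv2.resize(im[v:v+h,u:u+w],None,fx=k,fy=k,interpolation=cv2.INTER_CUBIC)
    for i,q in enumerate(uv(p,np.r_[pts,rail])):
        cv2.circle(im,tuple(int(round(t)) for t in ((q-[u,v])+.5)*k),2,(0,0,255) if i<4 else (0,255,0),-1)
    im=cv2.copyMakeBorder(im,0,300-im.shape[0],0,400-im.shape[1],0);out.append(im)
cv2.imwrite('pics/c.png',np.vstack([np.hstack(out[:2]),np.hstack(out[2:])]))
E
```

```text
top torch 0.95 1033 410 429 178 258 ((421.8056640625, 217.7010040283203), (80.43128967285156, 18.885072708129883), 86.02750396728516)
top rail_mid 0.77 1874 155 267 192 228 ((211.152099609375, 209.82421875), (34.90004348754883, 111.58303833007812), 88.36341857910156)
top lever_pad 0.75 632 372 387 191 249 ((379.5, 220.0), (58.0, 15.0), 90.0)
top dock 0.93 3795 362 429 184 258 ((395.4999694824219, 220.99996948242188), (66.99998474121094, 73.99998474121094), -0.0)
side torch 0.62 783 282 350 167 198 ((317.03692626953125, 183.62417602539062), (68.52934265136719, 28.55872344970703), 10.007980346679688)
side rail_mid 0.82 2212 258 299 257 394 ((283.0, 326.5), (32.05780792236328, 137.76637268066406), 9.462322235107422)
side lever_pad 0.86 404 290 343 193 209 ((316.9464111328125, 202.34356689453125), (10.010497093200684, 54.30928421020508), 79.2156982421875)
side dock 0.71 2746 275 349 192 238 ((312.12542724609375, 211.95506286621094), (70.37510681152344, 46.98292922973633), 6.842774391174316)
rail ends z.2 [array([0.6426, 0.331 , 0.2   ]), array([0.6457, 0.1486, 0.2   ])] [array([0.6432, 0.3317, 0.2   ]), array([0.6455, 0.1553, 0.2   ])]
```

View pics/c.png

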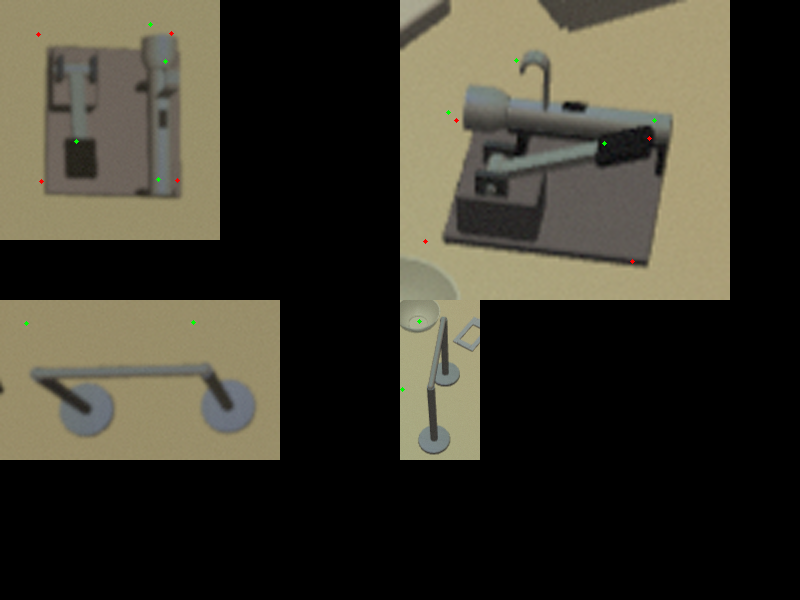

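```bash
python3 - <<'E'
from h import *
from scipy.optimize import least_squares
a=snap('top');b=snap('side')
T=lambda x,y:(340+x/2-.5,160+y/2-.5); S=lambda x,y:(260+(x-400)/3-.5,150+y/3-.5)
obs=[(a,(.095,.085,.012),T(48,47)),(a,(-.095,.085,.012),T(45,194)),(a,(-.095,-.085,.012),T(181,196)),(a,(-.063,.055,.124),T(81,158)),(b,(.095,.085,.012),S(444,237)),(b,(-.095,.085,.012),S(648,262)),(b,(-.063,.055,.124),S(625,144)),
 ]
f=lambda v:np.concatenate([uv(p,dockT(*v,P))[0]-q for p,P,q in obs])
r=least_squares(f,[.626,-.209,-.03],loss='soft_l1');print(r.x[:2],np.degrees(r.x[2]),r.fun.reshape(-1,2).round(1))
for n,P in dict(pad=[-.063,.055,.124],padlow=[-.075,.055,.076],grip=[-.05,-.05,.052],cradle=[.03,-.05,.052]).items(): print(n,dockT(*r.x,P).round(4))
# torch check: tail end & hook top
print('tail',unproj(a,T(160,196),.052).round(3),'head',unproj(a,T(160,37),.06).round(3))
E
```

```text
[ 0.624168   -0.20979701] -1.7719591498319551 [[-1.  -0.3]
 [-0.2  0.1]
 [-0.1  0.7]
 [-0.2 -1. ]
 [ 0.1 -0.5]
 [ 0.9 -0.7]
 [-0.2 -0.9]]
pad [[ 0.5629 -0.1529  0.124 ]]
padlow [[ 0.5509 -0.1525  0.076 ]]
grip [[ 0.5726 -0.2582  0.052 ]]
cradle [[ 0.6526 -0.2607  0.052 ]]
tail [ 0.524 -0.257  0.052] head [ 0.72  -0.263  0.06 ]
```

Emit:
{"fn": "carry_out", "kwargs": {
  "increments": [
    [0, 0, 0, 0, 0, 40, 1],
    [0, 0, -5, 40, 70, 75, 1],
    [0, 0, -10, 70, 120, 75, 1],
    [0, 0, -15, 100, 170, 75, 1],
    [0, 0, -20, 130, 220, 75, 1],
    [0, 0, -25, 160, 272, 75, 1],
    [0, 0, -27, 190, 323, 75, 1],
    [0, 0, -27, 220, 374, 60, 1],
    [0, 0, -27, 250, 425, 30, 1],
    [0, 0, -27, 268, 456, 0, 1],
    [0, 0, -27, 268, 456, -40, 1],
    [0, 0, -27, 268, 456, -60, 1],
    [0, 0, -27, 268, 456, -60, 1]
  ]
}}

```text
clock: 3.62
tool_pos: [0.5569, -0.1534, 0.1651]
orientation: [-179.8, 0.0, 88.4]
force: [0.4, 0.4, 1.2]
opening: 0.0002
```

```bash
python3 - <<'E'
from h import *
o=ctrl.get_obs();print(o['tool_pos'],o['orientation'],o['force'])
w=snap('wrist','w1.png');b=snap('side')
cv2.imwrite('pics/d.png',np.hstack([cv2.resize(w['pixels'],(400,300)),cv2.resize(b['pixels'][80:240,240:453],(400,300))]))
for l in['lever_pad','torch_crook','torch']:
  r=ctrl.search_frame(w,l);print(l,r[:1])
E
```

```text
[ 0.55686208 -0.15340914  0.16511812] [-1.79816096e+02  7.28613644e-03  8.84414384e+01] [0.37986905 0.37929961 1.18008966]
lever_pad [{'centre': [0.543, -0.1518, 0.1312], 'confidence': 0.61}]
torch_crook [{'centre': [0.553, -0.2505, 0.0612], 'confidence': 0.88}]
torch [{'centre': [0.5552, -0.2541, 0.0642], 'confidence': 0.66}]
```

View pics/d.png

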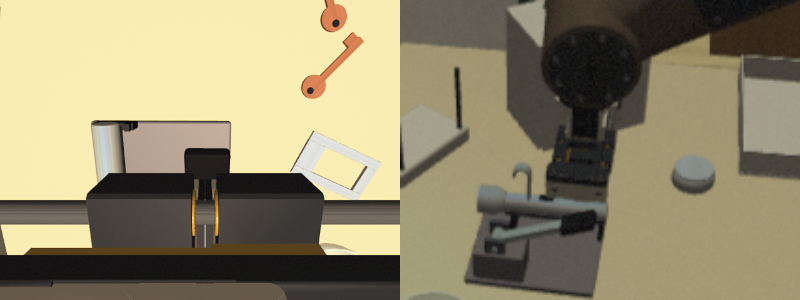

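Emit:
{"fn": "carry_out", "kwargs": {
  "increments": [
    [0, 0, 0, 0, 0, -25, 1],
    [0, 0, 0, 0, 0, -40, 1],
    [0, 0, 0, 0, 0, -50, 1],
    [0, 0, 0, -1, 0, -60, 1],
    [0, 0, 0, -2, 0, -70, 1],
    [0, 0, 0, -3, 0, -80, 1],
    [0, 0, 0, -4, 0, -86, 1],
    [0, 0, 0, -4, 0, -86, 1]
  ]
}}

```text
clock: 4.88
tool_pos: [0.5535, -0.1537, 0.0806]
orientation: [-180.0, 0.0, 88.4]
force: [-3.7, 0.3, 6.4]
opening: 0.0006
```

```bash
python3 - <<'E'
from h import *
b=snap('side');im=b['pixels'][80:240,240:453];cv2.imwrite('pics/e.png',cv2.resize(im,None,fx=3,fy=3,interpolation=2))
E
```

```text
(no output)
```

View pics/e.png

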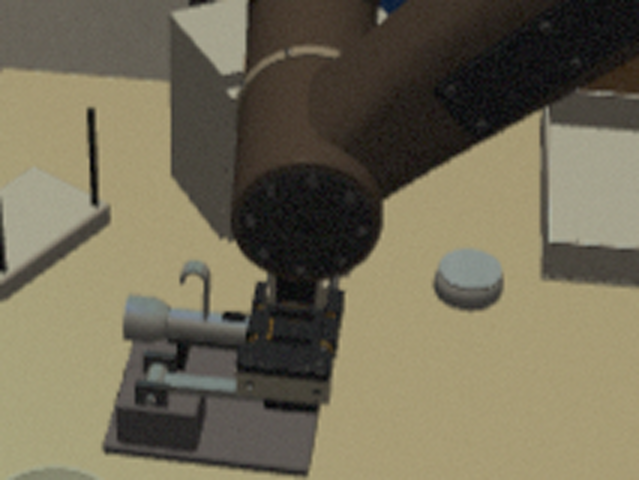

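The lever arm is nearly level at (200,383), so the press is working, and the torch hasn't moved. I'll go on to the stop.

Emit:
{"fn": "carry_out", "kwargs": {
  "increments": [
    [0, 0, 0, 0, 0, -2, 1],
    [0, 0, 0, 0, 0, -4, 1],
    [0, 0, 0, 0, 0, -4, 1]
  ]
}}

```text
clock: 5.3
tool_pos: [0.5532, -0.1537, 0.0768]
orientation: [-179.9, 0.0, 88.4]
force: [-4.7, -0.2, 6.8]
opening: 0.0004
```

Emit:
{"fn": "carry_out", "kwargs": {
  "increments": [
    [0, 0, 0, 0, 0, -2, 1],
    [0, 0, 0, 0, 0, -3, 1],
    [0, 0, 0, 0, 0, -3, 1]
  ]
}}

```text
clock: 5.68
tool_pos: [0.5532, -0.1537, 0.0752]
orientation: [-180.0, 0.0, 88.5]
force: [-8.1, 3.1, 18.1]
opening: 0.0007
```

Force jumped to 18 N, so this is the stop. Next I'll release and do three more full strokes, one of them spare.

Emit:
{"fn": "carry_out", "kwargs": {
  "increments": [
    [0, 0, 0, 1, 0, 20, 1],
    [0, 0, 0, 3, 0, 45, 1],
    [0, 0, 0, 4, 0, 75, 1],
    [0, 0, 0, 4, 0, 75, 1],
    [0, 0, 0, 4, 0, 75, 1],
    [0, 0, 0, 4, 0, 50, 1],
    [0, 0, 0, 3, 0, 35, 1],
    [0, 0, 0, 2, 0, 20, 1],
    [0, 0, 0, 0, 0, 8, 1],
    [0, 0, 0, 0, 0, 0, 1],
    [0, 0, 0, 0, 0, 0, 1],
    [0, 0, 0, 0, 0, 0, 1]
  ]
}}

```text
clock: 7.18
tool_pos: [0.5529, -0.1538, 0.0749]
orientation: [-179.9, 0.0, 88.5]
force: [-9.0, 3.7, 22.0]
opening: 0.0005
```

Emit:
{"fn": "carry_out", "kwargs": {
  "increments": [
    [0, 0, 0, 1, 0, 20, 1],
    [0, 0, 0, 3, 0, 45, 1],
    [0, 0, 0, 4, 0, 75, 1],
    [0, 0, 0, 4, 0, 75, 1],
    [0, 0, 0, 4, 0, 75, 1],
    [0, 0, 0, 4, 0, 50, 1],
    [0, 0, 0, 3, 0, 35, 1],
    [0, 0, 0, 2, 0, 20, 1],
    [0, 0, 0, 0, 0, 8, 1],
    [0, 0, 0, 0, 0, 0, 1],
    [0, 0, 0, 0, 0, 0, 1],
    [0, 0, 0, 0, 0, 0, 1]
  ]
}}

```text
clock: 8.68
tool_pos: [0.5529, -0.1538, 0.0749]
orientation: [-179.9, 0.0, 88.5]
force: [-9.2, 2.5, 23.7]
opening: 0.0006
```

Emit:
{"fn": "carry_out", "kwargs": {
  "increments": [
    [0, 0, 0, 1, 0, 20, 1],
    [0, 0, 0, 3, 0, 45, 1],
    [0, 0, 0, 4, 0, 75, 1],
    [0, 0, 0, 4, 0, 75, 1],
    [0, 0, 0, 4, 0, 75, 1],
    [0, 0, 0, 4, 0, 50, 1],
    [0, 0, 0, 3, 0, 35, 1],
    [0, 0, 0, 2, 0, 20, 1],
    [0, 0, 0, 0, 0, 8, 1],
    [0, 0, 0, 0, 0, 0, 1],
    [0, 0, 0, 0, 0, 0, 1],
    [0, 0, 0, 0, 0, 0, 1]
  ]
}}

```text
clock: 10.18
tool_pos: [0.5528, -0.1538, 0.0749]
orientation: [-179.9, 0.0, 88.5]
force: [-9.9, 2.2, 23.5]
opening: 0.0005
```

Emit:
{"fn": "carry_out", "kwargs": {
  "increments": [
    [0, 0, 0, 1, 0, 20, 1],
    [0, 0, 0, 3, 0, 60, 1],
    [0, 0, 0, 4, 0, 110, 1],
    [0, 0, 0, 4, 0, 150, 1],
    [5, 0, 0, 10, -40, 150, 0],
    [10, 0, 0, 20, -80, 150, 0],
    [15, 0, 0, 20, -101, 150, 0],
    [15, 0, 0, 20, -101, 120, 0],
    [15, 0, 0, 20, -101, 96, 0],
    [15, 0, 0, 20, -101, 96, 0],
    [15, 0, 0, 20, -101, 96, 0]
  ]
}}

```text
clock: 11.55
tool_pos: [0.5742, -0.2547, 0.1699]
orientation: [-179.6, -15.0, 88.4]
force: [-0.1, -0.1, 0.7]
opening: 0.0653
```

```bash
python3 - <<'E'
from h import *
from scipy.spatial.transform import Rotation as Ro
o=ctrl.get_obs();print(o['tool_pos'],o['orientation'],o['opening'])
w=snap('wrist');a=snap('top')
R=Ro.from_euler('xyz',o['orientation'],degrees=True).as_matrix()
H=np.array(w['hand_eye']);K=np.array(w['intrinsics']);im=w['pixels'].copy()
T=np.eye(4);T[:3,:3]=R;T[:3,3]=o['tool_pos'];W=np.linalg.inv(T@H)
for P in dockT(.624168,-.209797,np.radians(-1.77),[[-.1,-.05,.066],[-.05,-.05,.066],[.03,-.05,.123],[-.095,.085,.012],[-.095,-.085,.012],[-.063,.055,.124]]):
    q=K@(W[:3,:3]@P+W[:3,3]);q=q[:2]/q[2];print(q.round(0));cv2.circle(im,tuple(int(t) for t in q),3,(0,0,255),-1)
c=cv2.resize(a['pixels'][160:280,340:450],(400,436))
cv2.imwrite('pics/f.png',np.hstack([cv2.resize(im,(400,300)),c[:300]]))
E
```

```text
[ 0.57416289 -0.25474754  0.16993238] [-179.58461864  -14.96372306   88.39222982] 0.0653133701040721
[278. 166.]
[280. 245.]
[300. 409.]
[434. 165.]
[218. 169.]
[481. 236.]
```

View pics/f.png

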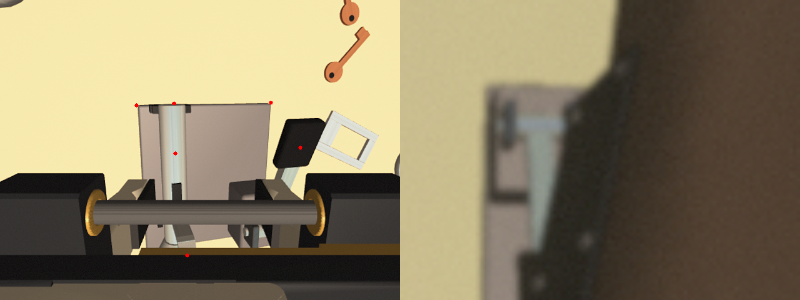

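The overlaid dock and torch points match the wrist view within about 2 px, with the barrel near (172,150). Now I'll descend and grasp.

Emit:
{"fn": "carry_out", "kwargs": {
  "increments": [
    [0, 0, 0, -1, -1, -30, 0],
    [0, 0, 0, -1, -1, -60, 0],
    [0, 0, 0, -1, -1, -85, 0],
    [0, 0, 0, -1, -1, -105, 0],
    [0, 0, 0, -1, -1, -120, 0],
    [0, 0, 0, -1, -1, -128, 0],
    [0, 0, 0, -1, -1, -128, 0]
  ]
}}

```text
clock: 12.52
tool_pos: [0.5728, -0.2556, 0.0414]
orientation: [-179.6, -15.0, 88.4]
force: [0.0, 0.3, 0.5]
opening: 0.0877
```

Emit:
{"fn": "carry_out", "kwargs": {
  "increments": [
    [0, 0, 0, 0, 0, 0, 0.3],
    [0, 0, 0, 0, 0, 0, 0.45],
    [0, 0, 0, 0, 0, 0, 0.55],
    [0, 0, 0, 0, 0, 0, 0.62],
    [0, 0, 0, 0, 0, 0, 0.68],
    [0, 0, 0, 0, 0, 0, 0.8],
    [0, 0, 0, 0, 0, 0, 1],
    [0, 0, 0, 0, 0, 0, 1],
    [0, 0, 0, 0, 0, 0, 1]
  ]
}}

```text
clock: 13.65
tool_pos: [0.5728, -0.2555, 0.0416]
orientation: [-179.6, -15.0, 88.4]
force: [-0.0, 0.8, 1.4]
opening: 0.0278
```

Emit:
{"fn": "carry_out", "kwargs": {
  "increments": [
    [0, 0, 0, 0, 0, 3, 1],
    [0, 0, 0, 0, 0, 8, 1],
    [0, 0, 0, 0, 0, 15, 1],
    [0, 0, 0, 0, 0, 25, 1],
    [0, 0, 0, 0, 0, 40, 1],
    [0, 0, 0, 0, 0, 60, 1],
    [0, 0, 0, 0, 0, 85, 1],
    [0, 0, 0, 0, 0, 115, 1],
    [0, 0, 0, 0, 0, 145, 1],
    [0, 0, 0, 0, 0, 170, 1],
    [-3, 0, 0, 0, 0, 190, 1],
    [-7, 0, 0, 0, 0, 200, 1],
    [-11, 0, 0, 0, 0, 200, 1],
    [-15, 0, 0, 0, 0, 200, 1],
    [-15, 0, 0, 0, 0, 200, 1],
    [-15, 0, 0, 0, 0, 200, 1]
  ]
}}

```text
clock: 15.65
tool_pos: [0.5728, -0.2554, 0.2424]
orientation: [180.0, -0.1, 88.4]
force: [1.0, -0.0, -2.3]
opening: 0.0281
```

```bash
python3 - <<'E'
from h import *
o=ctrl.get_obs();print(o['tool_pos'],o['orientation'],o['force'],o['moment'])
b=snap('side');im=b['pixels'][40:240,240:440];cv2.imwrite('pics/g.png',cv2.resize(im,None,fx=3,fy=3,interpolation=2))
E
```

```text
[ 0.57281059 -0.25543778  0.24240095] [ 1.79954509e+02 -6.41260604e-02  8.84335225e+01] [ 1.00386797 -0.02435779 -2.29750393] [-0.07332017  0.1427243  -0.01380731]
```

View pics/g.png

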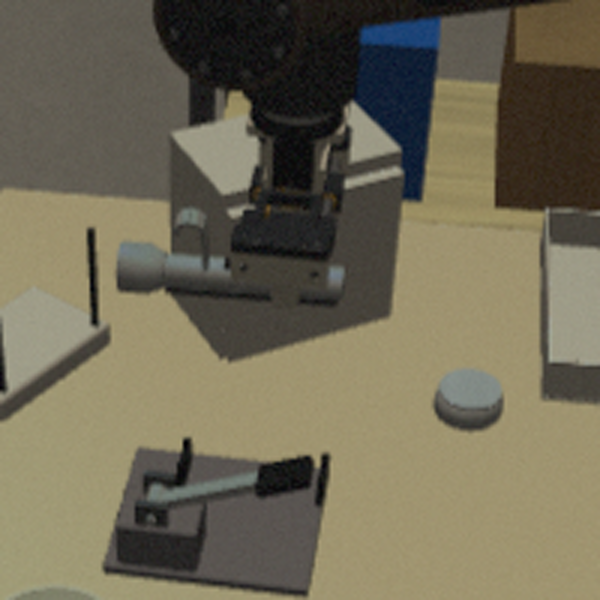

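```bash
cat >> h.py <<'E'
from scipy.spatial.transform import Rotation as Ro
# torch points in tool frame at nominal grip: torch x -> world x at yaw 88.4 ; returns world
def torch_world(o,P,gx=-.080,droop=0.,off=.011):
    R=Ro.from_euler('xyz',o['orientation'],degrees=True).as_matrix()
    # tool axes: z down, x ~ +y world, y ~ +x world
    B=np.c_[R[:,1],R[:,0],-R[:,2]]; B[:,1]*=np.sign(np.linalg.det(B))
    P=np.array(P,float).reshape(-1,3)-[gx,0,0]
    P=Ro.from_euler('y',droop,degrees=True).apply(P)
    return np.array(o['tool_pos'])+(P+[0,0,off])@B.T, B
TP=[[-.13,0,0],[.065,0,0],[0,0,.071],[.045,0,.022],[-.13,0,.014]]
E
python3 - <<'E'
from h import *
from scipy.optimize import least_squares
o=ctrl.get_obs();p=snap('side');a=snap('top')
w,B=torch_world(o,TP);print(B.round(3));print(uv(p,w).round(1))
r=ctrl.outline_of(p,'torch')
print([ (x['confidence'],int(np.asarray(x['pixels']).sum())) for x in r[:2]])
m=np.asarray(r[0]['pixels'],bool);ys,xs=np.nonzero(m);print(xs.min(),xs.max(),ys.min(),ys.max())
# column midlines of head & tail
for c in range(xs.min(),xs.max()+1,4): yy=ys[xs==c]; print(c,yy.min(),yy.max(),end=' | ')
print()
for d in(-6,-3,0,3,6):
  for g in(-.08,):
    w,_=torch_world(o,TP,g,d);print(d,uv(p,w).round(1).tolist())
E
```

```text
[[ 1.     0.028 -0.001]
 [-0.028  1.    -0.001]
 [ 0.001  0.001  1.   ]]
[[355.4 134.6]
 [281.1 127.1]
 [305.8 106.1]
 [288.5 120.8]
 [355.8 130.1]]
[(0.74, 848)]
279 354 110 142
279 125 135 | 283 121 137 | 287 121 137 | 291 122 136 | 295 124 136 | 299 112 138 | 303 110 138 | 307 111 138 | 311 125 139 | 315 126 139 | 319 134 139 | 323 134 139 | 327 135 140 | Traceback (most recent call last):
  File "<stdin>", line 9, in <module>
    return umr_minimum(a, axis, None, out, keepdims, initial, where)
ValueError: zero-size array to reduction operation minimum which has no identity
```

```bash
python3 - <<'E'
from h import *
from scipy.optimize import minimize
o=ctrl.get_obs();p=snap('side')
m=np.asarray(ctrl.outline_of(p,'torch')[0]['pixels'],bool);ys,xs=np.nonzero(m)
for d in(0,3,6,9):
    w,_=torch_world(o,TP,-.08,d);print(d,uv(p,w).round(1).tolist())
print([(c,ys[xs==c].min(),ys[xs==c].max()) for c in (280,284,288,292,296,300,304,308,312,316,340,344,346,348,350,352,354) if (xs==c).any()])
# silhouette of torch model: circles sampled
th=np.linspace(0,2*np.pi,24)
def cyl(x0,x1,r): return [[x,r*np.cos(t),r*np.sin(t)] for x in(x0,x1) for t in th]
def sil(d,gx,off):
    im=np.zeros((480,640),np.uint8)
    for P in(cyl(-.13,.025,.014),cyl(.025,.065,.022),[[x,y,z] for x in(-.125,.025) for y in(-.012,.012) for z in(-.018,-.01)],[[x,y,z] for x in(-.013,-.009) for y in(-.008,.008) for z in(.01,.06)],[[x,y,z] for x,z in((-.013,.06),(-.008,.068),(0,.071),(.008,.068),(.013,.06))for y in(-.008,.008)]):
        q=uv(p,torch_world(o,P,gx,d,off)[0]);cv2.fillConvexPoly(im,cv2.convexHull((q*16).round().astype(np.int32)),1,cv2.LINE_8,4)
    return im.astype(bool)
# compare only outside gripper: cols<317 and >343
keep=np.zeros_like(m);keep[:,:316]=1;keep[:,346:]=1
best=sorted(((( sil(d,g,of)^m)&keep).sum(),d,g,of) for d in range(-3,13) for g in(-.076,-.08,-.084) for of in(.005,.008,.011,.014))
print(best[:10])
E
```

```text
0 [[355.5, 134.7], [281.2, 127.3], [305.9, 106.3], [288.6, 120.9], [355.8, 130.2]]
3 [[355.5, 133.9], [281.4, 129.7], [304.4, 107.6], [288.3, 123.0], [355.6, 129.3]]
6 [[355.5, 133.0], [281.7, 132.1], [303.1, 109.0], [288.1, 125.1], [355.3, 128.5]]
9 [[355.4, 132.2], [282.1, 134.5], [301.9, 110.4], [288.0, 127.3], [354.9, 127.6]]
[(280, np.int64(122), np.int64(137)), (284, np.int64(121), np.int64(137)), (288, np.int64(121), np.int64(137)), (292, np.int64(122), np.int64(136)), (296, np.int64(124), np.int64(137)), (300, np.int64(110), np.int64(138)), (304, np.int64(109), np.int64(138)), (308, np.int64(111), np.int64(138)), (312, np.int64(126), np.int64(139)), (316, np.int64(127), np.int64(139)), (340, np.int64(138), np.int64(139)), (344, np.int64(137), np.int64(141)), (346, np.int64(137), np.int64(141)), (348, np.int64(136), np.int64(142)), (350, np.int64(130), np.int64(142)), (352, np.int64(129), np.int64(141)), (354, np.int64(130), np.int64(139))]
[(np.int64(195), 2, -0.084, 0.011), (np.int64(197), 3, -0.084, 0.011), (np.int64(200), 1, -0.084, 0.008), (np.int64(209), 2, -0.084, 0.008), (np.int64(210), 4, -0.084, 0.014), (np.int64(212), 1, -0.084, 0.011), (np.int64(213), 0, -0.084, 0.008), (np.int64(215), 4, -0.084, 0.011), (np.int64(216), 3, -0.084, 0.014), (np.int64(220), 5, -0.084, 0.014)]
```

Emit:
{"fn": "carry_out", "kwargs": {
  "increments": [
    [0, -0.5, 0.5, -5, 10, 5, 1],
    [0, -1, 1, -12, 30, 10, 1],
    [0, -1.5, 1.5, -20, 60, 15, 1],
    [0, -2, 2, -30, 95, 20, 1],
    [0, -2.5, 2.6, -40, 135, 20, 1],
    [0, -2.5, 2.6, -50, 175, 20, 1],
    [0, -2.5, 2.6, -60, 215, 20, 1],
    [0, -2.5, 2.6, -70, 255, 20, 1],
    [0, -2.5, 2.6, -80, 295, 20, 1],
    [0, -2.5, 2.6, -90, 335, 20, 1],
    [0, -2.5, 2.6, -98, 375, 20, 1],
    [0, -2.5, 2.6, -104, 415, 10, 1],
    [0, -2.5, 2.6, -108, 450, -10, 1],
    [0, -2.5, 2.6, -110, 475, -35, 1],
    [0, -2.5, 2.6, -110, 490, -60, 1],
    [0, -2.5, 2.6, -110, 497, -80, 1],
    [0, -2.5, 2.6, -110, 497, -90, 1],
    [0, -2.5, 2.6, -110, 497, -91, 1],
    [0, -2.5, 2.6, -110, 497, -91, 1]
  ]
}}

```text
clock: 18.32
tool_pos: [0.463, 0.2415, 0.1516]
orientation: [177.4, -0.1, 91.0]
force: [-1.2, -0.8, -2.3]
opening: 0.0275
```

```bash
python3 - <<'E'
from h import *
o=ctrl.get_obs();print(o['tool_pos'],o['orientation'])
b=snap('side');a=snap('top')
pts,_=torch_world(o,TP[:4]+[[0,0,.058]],-.082,2.5);print(pts.round(3))
rail=[[.6426,.331,.2],[.6457,.152,.2]]
out=[]
for p,(u,v,w,h) in((b,(220,220,160,180)),(a,(140,150,160,180))):
    im=cv2.resize(p['pixels'][v:v+h,u:u+w],None,fx=2.5,fy=2.5,interpolation=2)
    for i,q in enumerate(uv(p,np.r_[pts,rail])): cv2.circle(im,tuple(int(t) for t in (q-[u,v]+.5)*2.5),2,(0,0,255) if i<5 else (0,255,0),-1)
    out.append(im)
cv2.imwrite('pics/i.png',np.hstack(out))
E
```

```text
[0.46302188 0.24150927 0.15155594] [ 1.77434568e+02 -7.41676771e-02  9.10292625e+01]
[[0.415 0.241 0.162]
 [0.61  0.244 0.163]
 [0.544 0.243 0.234]
 [0.589 0.244 0.185]
 [0.544 0.243 0.221]]
```

View pics/i.png

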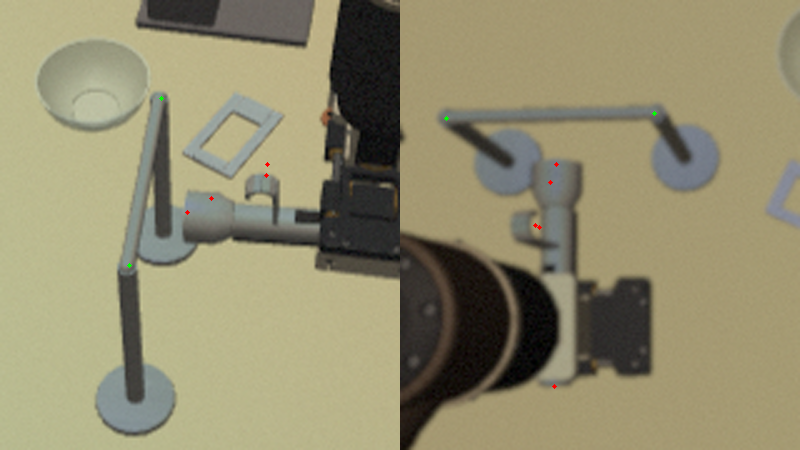

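The hook top sits at about (525,227) in the top crop but was predicted at (537,227). So the torch is rolled about 15° towards +y, because I levelled the tool after a tilted grasp. I'll roll back +15° and re-check.

Emit:
{"fn": "carry_out", "kwargs": {
  "increments": [
    [3, 0, 0, 0, 0, 0, 1],
    [7, 0, 0, 0, 1, 0, 1],
    [11, 0, 0, 0, 2, 0, 1],
    [15, 0, 0, 0, 3, 0, 1],
    [15, 0, 0, 0, 3, 0, 1],
    [15, 0, 0, 0, 3, 0, 1]
  ]
}}

```text
clock: 19.18
tool_pos: [0.4632, 0.2442, 0.151]
orientation: [177.2, -15.0, 91.0]
force: [0.4, -0.5, -2.1]
opening: 0.0274
```

```bash
cat >> h.py <<'E'
def tw(o,P,gx=-.08,droop=0.,off=.011,roll=-15):
    _,B=torch_world(o,[[0,0,0]]);P=np.array(P,float).reshape(-1,3)-[gx,0,0]
    P=Ro.from_euler('yx',[droop,roll],degrees=True).apply(P)   # droop about torch-ish y, then grip roll
    return np.array(o['tool_pos'])+(P+[0,0,off])@B.T
th=np.linspace(0,2*np.pi,24)
def cyl(x0,x1,r): return [[x,r*np.cos(t),r*np.sin(t)] for x in(x0,x1) for t in th]
PARTS=(cyl(-.13,.025,.014),cyl(.025,.065,.022),[[x,y,z] for x in(-.125,.025) for y in(-.012,.012) for z in(-.018,-.01)],[[x,y,z] for x in(-.013,-.009) for y in(-.008,.008) for z in(.01,.06)],[[x,y,z] for x,z in((-.013,.06),(-.008,.068),(0,.071),(.008,.068),(.013,.06))for y in(-.008,.008)])
def sil(p,f):
    im=np.zeros((480,640),np.uint8)
    for P in PARTS: cv2.fillConvexPoly(im,cv2.convexHull((uv(p,f(P))*16).round().astype(np.int32)),1,cv2.LINE_8,4)
    return im.astype(bool)
def fit(views,o,rolls=(-15,)):
    ms=[(p,np.asarray(ctrl.outline_of(p,'torch')[0]['pixels'],bool)) for p in views]
    res=[]
    for d in range(-4,10,1):
     for g in(-.076,-.08,-.084,-.088):
      for of in(.007,.011,.015):
       for r in rolls:
        c=0
        for p,m in ms:
            k=np.ones(m.shape,bool); # ignore tail part hidden by gripper
            q=uv(p,tw(o,[[-.035,0,0],[.065,0,0]],g,0,of)); ax=0 if abs(q[1]-q[0])[0]>abs(q[1]-q[0])[1] else 1
            if ax==0: k[:,int(max(q[:,0].min(),q[0,0])):]=0
            else: k[int(q[0,1]):]=0
            c+=((sil(p,lambda P:tw(o,P,g,d,of,r))^m)&k).sum()
        res.append((int(c),d,g,of,r))
    return sorted(res)
E
python3 - <<'E'
from h import *
o=ctrl.get_obs();print(o['tool_pos'],o['orientation'])
b=snap('side');a=snap('top')
print(fit([b],o)[:5]);print(fit([a],o)[:5]);R=fit([a,b],o,(-20,-15,-10));print(R[:5])
_,d,g,of,r=R[0]
pts=tw(o,TP[:4]+[[0,0,.058]],g,d,of,r);print(pts.round(4))
rail=[[.6426,.331,.2],[.6457,.152,.2]]
out=[]
for p,(u,v,w,h) in((b,(220,220,160,180)),(a,(140,150,160,180))):
    im=cv2.resize(p['pixels'][v:v+h,u:u+w],None,fx=2.5,fy=2.5,interpolation=2)
    for i,q in enumerate(uv(p,np.r_[pts,rail])): cv2.circle(im,tuple(int(t) for t in (q-[u,v]+.5)*2.5),2,(0,0,255) if i<5 else (0,255,0),-1)
    out.append(im)
cv2.imwrite('pics/j.png',np.hstack(out))
E
```

```text
[0.46321132 0.24417046 0.15103754] [177.18634493 -14.96093807  91.04424767]
[(167, 6, -0.08, 0.011, -15), (177, 8, -0.08, 0.015, -15), (184, 3, -0.084, 0.007, -15), (184, 9, -0.08, 0.015, -15), (186, 5, -0.08, 0.011, -15)]
[(315, 0, -0.084, 0.007, -15), (317, -1, -0.084, 0.007, -15), (319, 0, -0.088, 0.007, -15), (321, -1, -0.088, 0.007, -15), (323, -1, -0.08, 0.015, -15)]
[(499, 3, -0.084, 0.007, -10), (508, 2, -0.084, 0.007, -10), (509, 4, -0.084, 0.007, -10), (509, 6, -0.08, 0.011, -10), (510, 5, -0.084, 0.011, -10)]
[[0.4169 0.2419 0.158 ]
 [0.6119 0.2439 0.1571]
 [0.5473 0.2371 0.2281]
 [0.592  0.2418 0.1791]
 [0.5472 0.2382 0.2152]]
```

View pics/j.png

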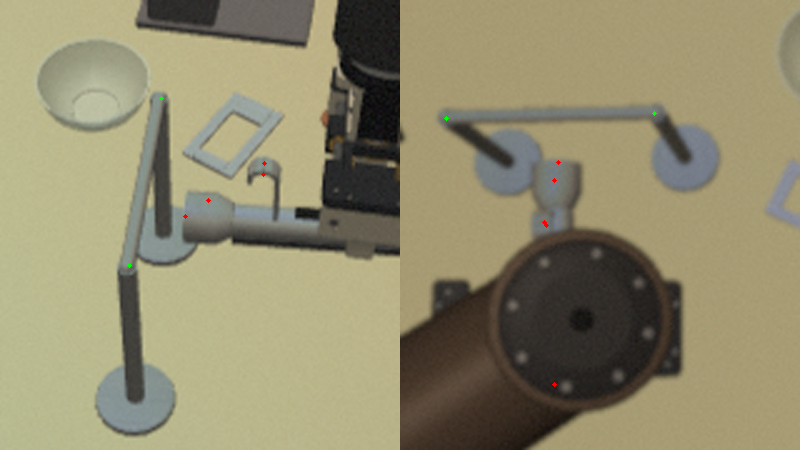

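The torch is upright now: hook at (264,165) in the side crop and over the barrel at (548,222) in the top crop. I'll raise it 4 mm and slide the mouth over the bar while feeling for contact.

Emit:
{"fn": "carry_out", "kwargs": {
  "increments": [
    [0, 0, 0, 0, 0, 4, 1],
    [0, 0, 0, 10, 0, 4, 1],
    [0, 0, 0, 22, 0, 4, 1],
    [0, 0, 0, 34, 0, 4, 1],
    [0, 0, 0, 46, 0, 4, 1],
    [0, 0, 0, 58, 0, 4, 1],
    [0, 0, 0, 68, 0, 4, 1],
    [0, 0, 0, 76, 0, 4, 1],
    [0, 0, 0, 82, 0, 4, 1],
    [0, 0, 0, 86, 0, 4, 1],
    [0, 0, 0, 88, 0, 4, 1],
    [0, 0, 0, 88, 0, 4, 1]
  ]
}}

```text
clock: 20.98
tool_pos: [0.5507, 0.2444, 0.1546]
orientation: [177.2, -15.0, 91.1]
force: [-0.6, 0.3, -3.3]
opening: 0.0274
```

```bash
python3 - <<'E'
from h import *
o=ctrl.get_obs();print(o['tool_pos'],o['force'],o['moment'])
b=snap('side');a=snap('top')
out=[]
for p,(u,v,w,h) in((b,(230,240,100,100)),(a,(165,160,100,100))):
    out.append(cv2.resize(p['pixels'][v:v+h,u:u+w],None,fx=4,fy=4,interpolation=2))
cv2.imwrite('pics/k.png',np.hstack(out))
E
```

```text
[0.55074743 0.24440378 0.154586  ] [-0.63000871  0.34597289 -3.27871447] [-1.14905126  0.38959023 -0.00305153]
```

View pics/k.png

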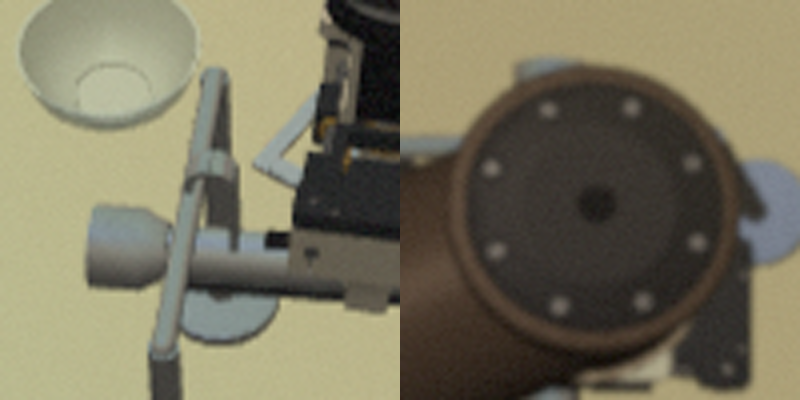

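The side crop shows the toe (190,180) just past the bar, with the stem still behind it at about (222,200). I'll feel forward for the stem.

Emit:
{"fn": "carry_out", "kwargs": {
  "increments": [
    [0, 0, 0, 2, 0, 0, 1],
    [0, 0, 0, 4, 0, 0, 1],
    [0, 0, 0, 6, 0, 0, 1],
    [0, 0, 0, 8, 0, 0, 1],
    [0, 0, 0, 8, 0, 0, 1]
  ]
}}

```text
clock: 21.7
tool_pos: [0.559, 0.2444, 0.1545]
orientation: [177.2, -15.0, 91.1]
force: [0.3, 0.5, -3.9]
opening: 0.0276
```

Emit:
{"fn": "carry_out", "kwargs": {
  "increments": [
    [0, 0, 0, 1, 0, 0, 1],
    [0, 0, 0, 2, 0, 0, 1],
    [0, 0, 0, 3, 0, 0, 1],
    [0, 0, 0, 3, 0, 0, 1]
  ]
}}

```text
clock: 22.2
tool_pos: [0.5619, 0.2444, 0.1545]
orientation: [177.2, -15.0, 91.1]
force: [1.0, -0.2, -4.1]
opening: 0.0271
```

Emit:
{"fn": "carry_out", "kwargs": {
  "increments": [
    [0, 0, 0, 1, 0, 0, 1],
    [0, 0, 0, 2, 0, 0, 1],
    [0, 0, 0, 2, 0, 0, 1]
  ]
}}

```text
clock: 22.58
tool_pos: [0.5638, 0.2444, 0.1545]
orientation: [177.2, -15.0, 91.1]
force: [1.0, 0.8, -3.2]
opening: 0.0273
```

Emit:
{"fn": "carry_out", "kwargs": {
  "increments": [
    [0, 0, 0, 1, 0, 0, 1],
    [0, 0, 0, 2, 0, 0, 1],
    [0, 0, 0, 2, 0, 0, 1]
  ]
}}

```text
clock: 22.95
tool_pos: [0.5657, 0.2444, 0.1544]
orientation: [177.2, -15.0, 91.1]
force: [-0.7, -0.5, -3.1]
opening: 0.0275
```

Emit:
{"fn": "carry_out", "kwargs": {
  "increments": [
    [0, 0, 0, 1, 0, 0, 1],
    [0, 0, 0, 2, 0, 0, 1],
    [0, 0, 0, 2, 0, 0, 1]
  ]
}}

```text
clock: 23.32
tool_pos: [0.5662, 0.2444, 0.1536]
orientation: [177.4, -15.0, 91.0]
force: [-6.5, 2.1, -3.7]
opening: 0.0276
```

```bash
python3 - <<'E'
from h import *
f=[]
for i in range(4):
    snap('side');o=ctrl.get_obs();f.append(np.r_[o['force'],o['moment']])
print(np.mean(f,0).round(2))
E
```

```text
[-6.03  2.09 -3.31 -0.71  2.23  0.69]
```

Stem contact at TCP x about 0.566. I'll back off 4.5 mm to centre the bar, then lower until it takes weight.

Emit:
{"fn": "carry_out", "kwargs": {
  "increments": [
    [0, 0, 0, -2, 0, 0, 1],
    [0, 0, 0, -4.5, 0, 0, 1],
    [0, 0, 0, -4.5, 0, 0, 1],
    [0, 0, 0, -4.5, 0, -4, 1],
    [0, 0, 0, -4.5, 0, -8, 1],
    [0, 0, 0, -4.5, 0, -12, 1],
    [0, 0, 0, -4.5, 0, -15, 1],
    [0, 0, 0, -4.5, 0, -17, 1],
    [0, 0, 0, -4.5, 0, -17, 1]
  ]
}}

```text
clock: 24.65
tool_pos: [0.5633, 0.2444, 0.1374]
orientation: [177.2, -15.0, 91.1]
force: [0.3, -0.1, -2.3]
opening: 0.0276
```

Emit:
{"fn": "carry_out", "kwargs": {
  "increments": [
    [0, 0, 0, 0, 0, -1, 1],
    [0, 0, 0, 0, 0, -2, 1],
    [0, 0, 0, 0, 0, -3, 1],
    [0, 0, 0, 0, 0, -3, 1]
  ]
}}

```text
clock: 25.15
tool_pos: [0.5632, 0.2444, 0.1345]
orientation: [177.2, -15.0, 91.1]
force: [0.4, -0.4, -3.2]
opening: 0.0272
```

Emit:
{"fn": "carry_out", "kwargs": {
  "increments": [
    [0, 0, 0, 0, 0, -1, 1],
    [0, 0, 0, 0, 0, -2, 1],
    [0, 0, 0, 0, 0, -2, 1]
  ]
}}

```text
clock: 25.52
tool_pos: [0.5632, 0.2444, 0.1324]
orientation: [177.2, -15.0, 91.1]
force: [0.5, -0.3, -2.8]
opening: 0.0274
```

Emit:
{"fn": "carry_out", "kwargs": {
  "increments": [
    [0, 0, 0, 0, 0, -1, 1],
    [0, 0, 0, 0, 0, -2, 1],
    [0, 0, 0, 0, 0, -2, 1]
  ]
}}

```text
clock: 25.9
tool_pos: [0.5633, 0.2444, 0.1305]
orientation: [177.2, -15.0, 91.1]
force: [-0.5, -0.3, -2.8]
opening: 0.0271
```

Emit:
{"fn": "carry_out", "kwargs": {
  "increments": [
    [0, 0, 0, 0, 0, -1, 1],
    [0, 0, 0, 0, 0, -2, 1],
    [0, 0, 0, 0, 0, -2, 1]
  ]
}}

```text
clock: 26.28
tool_pos: [0.5637, 0.2446, 0.1289]
orientation: [177.2, -15.0, 91.1]
force: [1.3, 0.7, 0.2]
opening: 0.0279
```

The rail took the weight at TCP z about 0.129. Now I'll let the tail down slowly by rotating about the bar.

Emit:
{"fn": "carry_out", "kwargs": {
  "increments": [
    [0, -2, 0, 2.6, 0, -2.8, 1],
    [0, -4, 0, 5.2, 0, -5.5, 1],
    [0, -6, 0, 8, 0, -8, 1],
    [0, -8, 0, 10.7, 0, -10.6, 1],
    [0, -10, 0, 13.6, 0, -13, 1],
    [0, -12, 0, 16.5, 0, -15.3, 1],
    [0, -14, 0, 19.6, 0, -17.5, 1],
    [0, -16, 0, 22.7, 0, -19.6, 1],
    [0, -16, 0, 22.7, 0, -19.6, 1]
  ]
}}

```text
clock: 27.4
tool_pos: [0.5856, 0.2444, 0.109]
orientation: [160.7, -14.1, 95.3]
force: [-0.2, -0.0, -0.7]
opening: 0.027
```

```bash
python3 - <<'E'
from h import *
f=[]
for i in range(4):
    b=snap('side');o=ctrl.get_obs();f.append(np.r_[o['force'],o['moment']])
print(np.mean(f,0).round(2),o['tool_pos'],o['orientation'])
a=snap('top');rl=[[.6426,.331,.2],[.6457,.152,.2]]
m=np.asarray(ctrl.outline_of(b,'torch')[0]['pixels'],bool)
# fit torch tilt/x/z from side mask: torch pose = origin via crook near rail
best=[]
def pose(t,dx,dz):
    t=np.radians(t);R=Ro.from_euler('y',-t).as_matrix();c=np.array([.644+dx,.242,.197+dz])
    return lambda P:(np.array(P,float).reshape(-1,3)-[0,0,.058])@R.T+c
k=np.zeros_like(m);
ys,xs=np.nonzero(m);k[:,:xs.min()+30]=1
for t in range(4,34,2):
  for dx in(-.006,-.003,0,.003,.006):
    for dz in(-.004,0,.004):
      best.append((int(((sil(b,pose(t,dx,dz))^m)&k).sum()),t,dx,dz))
print(sorted(best)[:6],m.sum())
E
```

```text
[-0.12  0.46 -1.11 -0.92  1.41  0.16] [0.58596286 0.24438133 0.10900132] [160.76343512 -14.12265761  95.21738236]
[(59, 14, 0.006, -0.004), (59, 16, 0.003, -0.004), (60, 12, 0.006, 0), (69, 18, 0, -0.004), (73, 14, 0.006, 0), (74, 14, 0.003, 0)] 1085
```

Emit:
{"fn": "carry_out", "kwargs": {
  "increments": [
    [0, -2, 0, 3.2, 0, -1.9, 1],
    [0, -4, 0, 6.5, 0, -3.8, 1],
    [0, -6, 0, 9.8, 0, -5.6, 1],
    [0, -8, 0, 13.2, 0, -7.2, 1],
    [0, -8, 0, 13.2, 0, -7.2, 1],
    [0, -8, 0, 13.2, 0, -7.2, 1]
  ]
}}

```text
clock: 28.45
tool_pos: [0.5852, 0.2564, 0.1073]
orientation: [155.4, -14.8, 97.8]
force: [4.6, 1.0, 5.6]
opening: 0.0271
```

```bash
python3 - <<'E'
from h import *
f=[]
for i in range(6):
    b=snap('side');o=ctrl.get_obs();f.append(np.r_[o['force'],o['moment']])
print(np.mean(f,0).round(2),o['tool_pos'],o['orientation'])
u,v,w,h=230,220,120,120
cv2.imwrite('pics/l.png',cv2.resize(b['pixels'][v:v+h,u:u+w],None,fx=5,fy=5,interpolation=2))
E
```

```text
[ 4.8   1.32  5.46 -0.17 -1.07 -0.22] [0.58529669 0.25635496 0.10729397] [155.43292902 -14.81561772  97.75540811]
```

View pics/l.png

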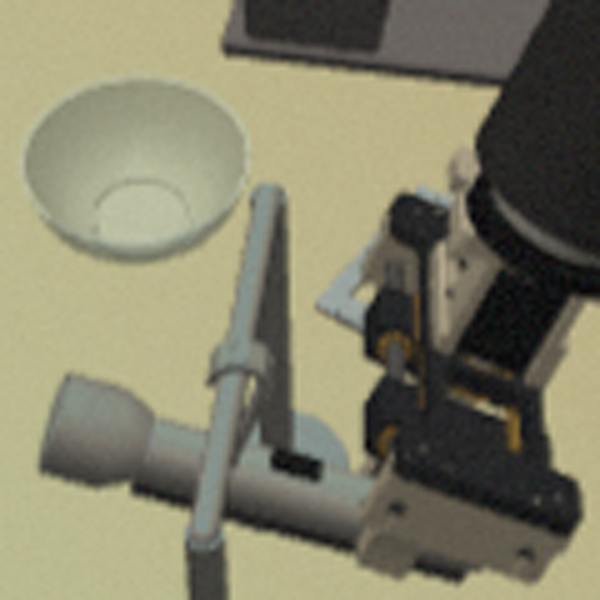

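The torch hangs on the bar, hook at (240,360) and tail down, but the last rotation wasn't reached and the TCP drifted +12 mm in y. I'll check for a joint limit.

```bash
python3 - <<'E'
from h import *
o=ctrl.get_obs();print(np.round(o['joint_pos'],1),o['clock'])
b=snap('side')
m=np.asarray(ctrl.outline_of(b,'torch')[0]['pixels'],bool);ys,xs=np.nonzero(m);k=np.zeros_like(m);k[:,:xs.min()+30]=1
def pose(t,dx,dz,y,yaw):
    R=Ro.from_euler('yz',[-t,yaw],degrees=True).as_matrix();c=np.array([.644+dx,y,.197+dz])
    return lambda P:(np.array(P,float).reshape(-1,3)-[0,0,.058])@R.T+c
best=[(int(((sil(b,pose(t,dx,dz,y,yw))^m)&k).sum()),t,dx,dz,y,yw) for t in range(8,32,2) for dx in(-.004,0,.004) for dz in(-.004,0) for y in(.242,.25) for yw in (-6,0,6)]
print(sorted(best)[:6])
E
```

```text
[  40.9   11.2  -45.8   22.4   -4.9 -148.3] 28.75
[(65, 14, 0.004, -0.004, 0.25, 0), (74, 14, 0.004, 0, 0.25, 6), (74, 20, -0.004, -0.004, 0.25, 6), (75, 18, 0, -0.004, 0.25, 6), (80, 22, -0.004, -0.004, 0.25, 6), (81, 16, 0, 0, 0.25, 6)]
```

Joint 5 is at -4.9°, close to its wrist singularity, so the position fell short. The orientation did reach about 22°, which is near the balance tilt, so I'll just relieve the pull in small shifts.

Emit:
{"fn": "carry_out", "kwargs": {
  "increments": [
    [0, 0, 0, 0, 0, 0, 1],
    [0, 0, 0, 0, 0, 0, 1]
  ]
}}

```text
clock: 29.1
tool_pos: [0.5853, 0.2563, 0.1072]
orientation: [155.4, -14.8, 97.8]
force: [4.7, 1.9, 6.7]
opening: 0.0275
```

```bash
python3 - <<'E'
from h import *
f=[]
for i in range(4):
    b=snap('side');o=ctrl.get_obs();f.append(np.r_[o['force'],o['moment']])
print(np.mean(f,0).round(2),o['tool_pos'],o['orientation'],np.round(o['joint_pos'],1))
R=Ro.from_euler('xyz',o['orientation'],degrees=True).as_matrix();print((-R[:,2]).round(3),R[:,1].round(3))
E
```

```text
[ 4.86  1.26  5.12 -0.17 -1.05 -0.2 ] [0.5853025  0.25633289 0.10727407] [155.43462389 -14.81103465  97.75646743] [  40.9   11.2  -45.8   22.4   -4.9 -148.3]
[-0.381 -0.286  0.879] [0.916 0.017 0.402]
```

Emit:
{"fn": "carry_out", "kwargs": {
  "increments": [
    [0, 0, 0, 2, 0, 0, 1],
    [0, 0, 0, 4, 0, 0, 1],
    [0, 0, 0, 4, 0, 0, 1]
  ]
}}

```text
clock: 29.68
tool_pos: [0.5878, 0.2552, 0.1055]
orientation: [155.6, -14.7, 97.7]
force: [2.5, 1.8, 6.4]
opening: 0.0277
```

Emit:
{"fn": "carry_out", "kwargs": {
  "increments": [
    [0, 0, 0, 2, 0, 1, 1],
    [0, 0, 0, 4, 0, 2, 1],
    [0, 0, 0, 4, 0, 2, 1],
    [0, 0, 0, 4, 0, 2, 1]
  ]
}}

```text
clock: 30.18
tool_pos: [0.5898, 0.253, 0.1052]
orientation: [155.9, -14.5, 97.5]
force: [-0.4, 0.5, 1.8]
opening: 0.027
```

```bash
python3 - <<'E'
from h import *
f=[]
for i in range(4):
    b=snap('side');o=ctrl.get_obs();f.append(np.r_[o['force'],o['moment']])
print(np.mean(f,0).round(2),o['tool_pos'],np.round(o['joint_pos'],1))
R=Ro.from_euler('xyz',o['orientation'],degrees=True).as_matrix();print((-R[:,2]).round(3),R[:,1].round(3))
E
```

```text
[-1.21 -0.13  2.32 -0.92  1.12  0.04] [0.58980655 0.2531152  0.1052304 ] [  41.3   11.9  -42.7   15.3   -7.9 -141.5]
[-0.375 -0.281  0.884] [0.918 0.018 0.395]
```

Emit:
{"fn": "carry_out", "kwargs": {
  "increments": [
    [0, 0, 0, 0, 0, 1, 1],
    [0, 0, 0, 0, 0, 1, 1],
    [0, 0, 0, 0, 0, 1, 1]
  ]
}}

```text
clock: 30.75
tool_pos: [0.5897, 0.2532, 0.1061]
orientation: [155.9, -14.5, 97.5]
force: [-1.9, -0.3, -0.9]
opening: 0.0273
```

```bash
python3 - <<'E'
from h import *
f=[]
for i in range(4):
    b=snap('side');o=ctrl.get_obs();f.append(np.r_[o['force'],o['moment']])
print(np.mean(f,0).round(2),o['tool_pos'],np.round(o['joint_pos'],1))
E
```

```text
[-1.63 -0.17 -1.53 -1.26  1.92  0.08] [0.58992188 0.25338006 0.10634656] [  41.3   11.8  -42.5   14.9   -8.1 -141.1]
```

Emit:
{"fn": "carry_out", "kwargs": {
  "increments": [
    [0, 0, 0, 0, 0, -0.5, 1],
    [0, 0, 0, 0, 0, -0.5, 1],
    [0, 0, 0, 0, 0, -0.5, 0.68],
    [0, 0, 0, 0, 0, -0.5, 0.66],
    [0, 0, 0, 0, 0, -0.5, 0.64],
    [0, 0, 0, 0, 0, -0.5, 0.62],
    [0, 0, 0, 0, 0, -0.5, 0.6],
    [0, 0, 0, 0, 0, -0.5, 0.58],
    [0, 0, 0, 0, 0, -0.5, 0.56],
    [0, 0, 0, 0, 0, -0.5, 0.54],
    [0, 0, 0, 0, 0, -0.5, 0.5],
    [0, 0, 0, 0, 0, -0.5, 0.45],
    [0, 0, 0, 0, 0, -0.5, 0.4],
    [0, 0, 0, 0, 0, -0.5, 0.3],
    [0, 0, 0, 0, 0, -0.5, 0.2],
    [0, 0, 0, 0, 0, -0.5, 0.1]
  ]
}}

```text
clock: 32.95
tool_pos: [0.5902, 0.2536, 0.1062]
orientation: [155.8, -14.6, 97.6]
force: [0.6, 1.0, 0.4]
opening: 0.0746
```

```bash
python3 - <<'E'
from h import *
o=ctrl.get_obs();print(o['force'],o['moment'],o['opening'],o['tool_pos'],np.round(o['joint_pos'],1))
R=Ro.from_euler('xyz',o['orientation'],degrees=True).as_matrix();print('up',(-R[:,2]).round(3))
ms=[]
for i in range(4):
    b=snap('side');ms.append(b['pixels'][220:340,230:310].astype(int));
print([np.abs(ms[i]-ms[0]).mean().round(2) for i in range(4)])
for l in('torch','torch_crook'): print(ctrl.search_frame(b,l)[:1])
E
```

```text
[0.64474693 1.02070758 0.39690331] [-0.92429995  1.298708    0.00817708] 0.07456565855748516 [0.59016015 0.2535968  0.10618671] [  41.3   11.8  -42.5   15.1   -8.  -141.3]
up [-0.375 -0.282  0.883]
[np.float64(0.0), np.float64(1.84), np.float64(1.87), np.float64(1.93)]
[{'centre': [0.6632, 0.2565, 0.1512], 'confidence': 0.72}]
[]
```

Emit:
{"fn": "carry_out", "kwargs": {
  "increments": [
    [0, 0, 0, 0, 0, 0, 0],
    [0, 0, 0, -4, -3, 9, 0],
    [0, 0, 0, -8, -6, 18, 0],
    [0, 0, 0, -12, -9, 28, 0],
    [0, 0, 0, -16, -12, 38, 0],
    [0, 0, 0, -20, -15, 48, 0]
  ]
}}

```text
clock: 34.0
tool_pos: [0.5699, 0.2385, 0.1551]
orientation: [155.8, -14.6, 97.6]
force: [0.4, -0.5, 0.2]
opening: 0.0873
```

Emit:
{"fn": "carry_out", "kwargs": {
  "increments": [
    [0, 0, 0, -12, -9, 28, 0],
    [0, 0, 0, -25, -19, 60, 0],
    [0, 0, 0, -45, -32, 100, 0],
    [0, 0, 0, -75, -40, 120, 0],
    [0, 0, 0, -110, -45, 125, 0],
    [0, 0, 0, -150, -50, 125, 0],
    [0, 0, 0, -150, -50, 125, 0],
    [0, 0, 0, -150, -50, 125, 0]
  ]
}}

```text
clock: 35.0
tool_pos: [0.4201, 0.1889, 0.2801]
orientation: [155.8, -14.7, 97.7]
force: [-0.5, -0.3, 0.2]
opening: 0.0874
```

```bash
python3 - <<'E'
from h import *
o=ctrl.get_obs();print(o['force'],o['clock'],o['tool_pos'])
b=snap('side');m0=b['pixels'].astype(int)
ctrl.get_obs()
m=np.asarray(ctrl.outline_of(b,'torch')[0]['pixels'],bool)
def pose(t,dx,dz,y,yaw,rl):
    R=Ro.from_euler('xyz',[rl,-t,yaw],degrees=True).as_matrix();c=np.array([.644+dx,y,.197+dz])
    return lambda P:(np.array(P,float).reshape(-1,3)-[0,0,.058])@R.T+c
best=[(int((sil(b,pose(t,dx,dz,y,yw,0))^m).sum()),t,dx,dz,y,yw) for t in range(8,36,2) for dx in(-.004,0,.004) for dz in(-.004,0,.004) for y in(.242,.25,.258) for yw in (-6,0,6)]
print(sorted(best)[:4],m.sum())
a=snap('top');c=snap('side')['pixels'];print(np.abs(c.astype(int)-m0)[220:360,230:350].mean())
for l in('lever_pad','bowl','tag','key_a','tape_roll','polish_tin'):
    print(l,[(np.round(d['centre'],3).tolist(),round(d['confidence'],2)) for d in ctrl.search_frame(a,l)[:2]])
out=[cv2.resize(p[v:v+h,u:u+w],(400,400),interpolation=2) for p,(u,v,w,h) in((c,(230,150,190,190)),(a['pixels'],(140,130,300,300)))]
cv2.imwrite('pics/m.png',np.hstack(out))
E
```

```text
[-0.46756418 -0.29025682  0.22293824] 35.0 [0.42013928 0.18894357 0.28006538]
[(362, 18, 0.004, -0.004, 0.242, -6), (381, 20, 0.004, -0.004, 0.242, -6), (390, 16, 0.004, 0.004, 0.25, -6), (392, 18, 0.004, 0.004, 0.25, -6)] 1461
1.6861111111111111
lever_pad [([0.578, -0.157, 0.117], 0.92)]
bowl [([0.747, 0.003, 0.021], 0.81)]
tag [([0.59, 0.007, 0.006], 0.6)]
key_a [([0.404, -0.013, 0.004], 0.64), ([0.481, -0.008, 0.008], 0.54)]
tape_roll [([0.376, 0.45, 0.022], 0.95), ([0.617, -0.206, 0.006], 0.33)]
polish_tin [([0.395, -0.409, 0.029], 0.93)]
```

View pics/m.png

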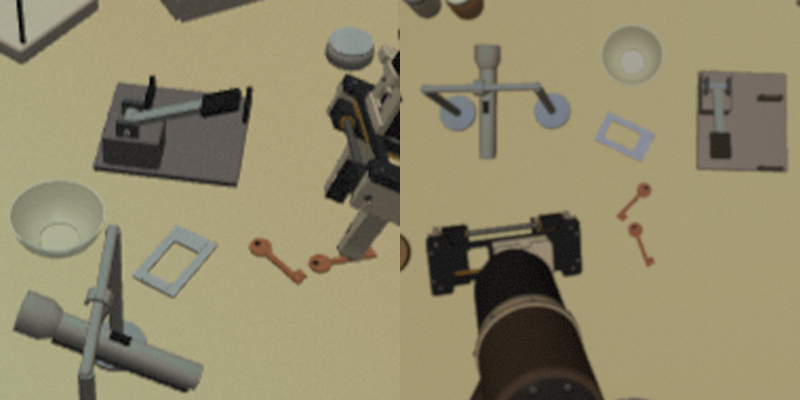

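The torch hangs by its hook near mid rail, hook at (98,297) and tail down about 18–20°. It is still between frames, the lever is up, and the other things are where they were. I'm handing the job in.

```bash
python3 -c "
from plant import ctrl
print(ctrl.close_job())"
```

```text
the job is handed in; nothing more can be done
None
```

I handed the job in at about 35 s of the 72 s allowed. The torch is charged and hanging by its hook on the rail, and the robot is clear of everything. The hand-in reports no verdict.

- **Pumping:** I did four full lever strokes, one more than needed. Each went down to the stop, where the force rose to about 18–24 N, and back above the raised height.
- **Hanging:** I hooked the torch over the rail near its middle and let the tail down slowly. I opened the fingers step by step once the force on the tool was near zero.

**Last checks:**
- The picture fit put the tail 18–20° (about 0.33 rad) down. It is a coarse fit, and the balance angle given was about 23°.
- The fit's best poses put the hook within about 4 mm of the bar's axis, at the coarse steps I searched.
- Two pictures a few tenths of a second apart showed no motion beyond image noise.
- The lever looked raised. The bowl, keys, tag, tin and tape roll were within about 4 mm of where the first pictures put them.

**What went wrong:**
- I levelled the gripper after a tilted grasp, which rolled the torch by 15°. I rolled it back before hooking it on.
- Near the end of letting the tail down, the arm came close to a wrist singularity. The gripper drifted about 12 mm along the rail and pressed with about 5–7 N. I relieved that before letting go.
- I could not measure the force on the rail or the torch's speed directly.

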